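# Refill the card printer's hopper and snap its sprung door shut

### The arm

A 6-joint arm with a two-finger parallel gripper is mounted at the origin on a cart in front of the work surface, level with it; the furniture and walls round the work are solid. World frame = base frame: x ahead of the robot, y to its left, z up, the work surface at z = 0. Lengths are in mm, angles in degrees, forces in N, time in s.
With the tool pointing down it reaches from about 350 to 850 mm from the base axis. Payload 8.1 kg.
Tool frame: the origin (TCP) lies midway between the tips of the shut fingers; the grasp point (between the pads) lies 19 mm behind it (r.pinch_z is the distance from the TCP to the grasp point, in mm); z points along the fingers, y is the line along which they close (so a half turn about z gives the same grasp; the last joint's range is limited). The gripper opens to 85 mm and grips with 20 to 120 N. Pads are 22 mm wide; open, the fingers measure 114 mm over their backs; the gripper's body (76 mm by 85 mm) begins 54 mm behind the grasp point. The pads swing forward as they close: fully open they stand 13 mm farther back than shut.
Start: joints at [62.716, 7.471, 85.268, -0, 87.261, -4.893], TCP at [228.536, 554.776, 201.692] pointing down, gripper open.
Joint ranges: [-169.43, 169.43], [-51.17, 129.36], [1.28, 143.12], [-76.62, 256.62], [0, 156.53], [-152.29, 152.29]. Speed limits (degrees/s): [136.94, 136.94, 159.86, 180, 180, 180].

### API

Orientations are given as [roll, pitch, yaw] about the fixed x, y, z axes, in that order (R = Rz(yaw) Ry(pitch) Rx(roll)).
In Python, from bench import r gives the robot as it stands.
- The arm moves only by the shell command python3 -m jog 'ROWS' [OPENING] [FORCE]. ROWS is JSON, one flat list of numbers, 6 for each row, row after row: the shift along the tool's x, y, z in m, then the turn, a rotation vector about the tool's x, y, z in rad. A call has 1 to 8 rows; each row is the pose to reach, as a shift and turn from the pose commanded when the call began, along the tool's axes at that moment; what a row does not reach only later rows make up. A row lasts 1/8 s, in which the tool goes at most 62.5 mm and 10.7 degrees, less where a joint would pass 70% of its speed; a pose out of reach is approached as far as the arm can. A call with a gripper value outside its range is refused whole. OPENING is the opening, from -1 (shut) to 1 (fully open), set as the call begins (- or left out, the last holds). The fingers move at their own pace and stop on an object; FORCE is the grip in N (left out, the last holds). Time passes only in rows, so rows that repeat a pose let the fingers close. It gives the time, the measured TCP pose, the force, the opening and the grip force at its end, in the units of the state.
- r.sense(): the state, without advancing time (a new reading comes with each control period).
- r.snapshot(name): name is "side" or "top" or "wrist"; returns a dict with "pixels" (384x512x3 uint8, red, green, blue), "range_z" (384x512 float32, mm along the optical axis (not along the pixel's ray), 0 where there is no reading), "K" (3x3 intrinsics, pixels), "rvec" (rotation vector, rad) and "tvec" (3), from world to camera coordinates, as OpenCV has them. Camera axes: x right, y down, z forward; pixel columns grow to the right and rows downward; lengths in mm; the calibration is good to about 2 mm. A picture is of the moment at which its call begins.
- r.hand_in(): hands the job in; it is judged then, once.
Trained networks look in a picture, given as the dict that the camera call returned (one of the last four; its "shot" number tells which), for a name from the list of things; names that differ only in an ending like _2 or _b are one class to them, and where a whole thing is asked for, a point or a joint stands for the part that bears it (a point fixed in the world has none). Each returns a list of dicts, best first, with "score" (0 to 1); they miss things now and then, are a little off and sometimes report something else, mostly with a low value. They report only what shows in the picture. A call takes as long as a camera call.
- r.look_for(picture, target): "bbox" ([left, top, right, bottom] in pixels, round what is visible of it).
- r.outline_of(picture, target): "region" (384x512 bool, what is visible of it) and "bbox" ([left, top, right, bottom] in pixels, round what is visible of it).
The state is a dict: "time": time; "joint_pos": joint angles; "qd": joint speeds; "joint_efforts": joint torques, N m; "tool_pos": TCP position; "tcp_rot": TCP orientation; "ft_force": force on the tool from outside, world axes, zero at the start; "wrist_torque": the same for the moment, N m; "finger_gap": finger opening in mm; "grip_force": force on a finger pad.
Only numpy, scipy, OpenCV 4.12 (cv2) and the standard library are available. Lean on these libraries where they do the work, as an engineer would, in place of code of your own. Each camera call takes 0.05 s, during which the arm holds its last target. There are 200 camera calls.

### The job

Refill the card printer: lay the two packs of white cards in its feed hopper, flat and squarely one on the other, then swing the hopper door shut until it snaps home past its roller catch and stays shut by itself. The door is thin and its spring throws it open again unless the catch holds it, so press it home steadily but not hard (never over 30 N), and leave the other things on the bench standing where they are.

Things in the scene. Friction and masses are not known exactly. Their poses are not given: they have to be found in the camera images.
- printer: grey bench card printer, fixed; origin on the bench under the centre of its feed hopper. Own x points to the hopper's rear guide (the door is on the -x side), own y along the hopper to the printing unit, which fills y +79 to +209 mm, x -58 to +66, 109 mm high; z up
- bed (a point): centre of the open-topped hopper's bed, on its surface, 30 mm above the bench; axes as the printer's. Clear length 158 mm along y, between the printing unit and the end guide at y -79; clear width 71 mm along x (door shut). A pack lies right with its underside's centre here and its long side along y
- rear_guide (a point): foot of the 5 mm thick rear guide, at its middle, printer frame x +35.5, y 0, 30 mm up. The guide (and end guide) stands up to 72 mm above the bench; its middle is open from y -36 to +36 mm to let a finger in, and there the bed is only 46 mm wide (x -23 to +23)
- catch (a point): the sprung catch roller, 10 mm wide, 58 mm above the bench, in a post (top 74 mm above the bench) at the free end of the door, printer frame x -40.5, y -88 mm; it yields along y when the door's nose rides over it
- hopper_door (a joint): angle of the hopper door: 0 is fully shut on its stop, grows as it opens towards the printer's -x; stands open at 0.8 to 1.35, sprung open. Its nose meets the roller at about 0.07, passes the hardest point at 0.03 and is then drawn to 0. Pressed at door_pad it takes about 14 N to pass
- door_hinge (a point): on the door's upright hinge axis, 58 mm above the bench, at the printing unit's end of the hopper (printer frame x -39.5, y +80); turns with the door: own -y runs along the leaf to its free end, own -x is the door's outer normal
- door_pad (a point): where to press the door: on its outer face, 125 mm from the hinge axis, 58 mm above the bench; own -x points straight out of the outer face, -y to the free end. Leaf 4 mm thick, from 35 to 81 mm above the bench, reaching 156 mm from the hinge, then a steel nose (to 166 mm)
- cards_1: a pack of white cards, a flat rigid slab 150 mm (own x) by 64 mm (own y) by 11 mm, 0.07 kg, lying flat; origin at the centre of its underside. The two packs are alike; either may lie below. Grasp across the 64 mm
- cards_2: the other pack of white cards, a flat rigid slab 150 mm (own x) by 64 mm (own y) by 11 mm, 0.07 kg, lying flat; origin at the centre of its underside. The two packs are alike; either may lie below. Grasp across the 64 mm
- body_tall: hollow black printed cup, 73x69 mm, 108 mm high, standing behind the printer; origin under its centre; leave it alone
- body_ivory: hollow ivory printed cup, 76x68 mm, 104 mm high, standing near the laptop; origin under its centre; leave it alone
- body_mid: hollow black printed cup, 71x69 mm, 106 mm high, standing between the printer and the open paper box at the back; origin under its centre; leave it alone
- body_black9: hollow black printed cup, 76x74 mm, 128 mm high, right of the dust hood, near the robot; origin under its centre; leave it alone
- body_black10: hollow black printed cup, 71x69 mm, 108 mm high, right of the dust hood, farther off; origin under its centre; leave it alone
- bur_block: wooden block with a row of burs, 28x70x52 mm; origin under its centre; leave it alone
- sanding_block: sanding block, 38x68x25 mm; origin under its centre; leave it alone
- paste_jar: screw-top jar, 55 mm wide, 54 mm high; origin under its centre; leave it alone

How it is judged:
By the outcome, as a careful person would: the job done as asked, in the order asked, and still so for the second after the job is handed in, with the robot touching nothing.
It also fails if it takes over 70 s, if anything falls off the work surface, if the arm or the gripper's body presses on something with over 40 N, if the wrist force passes 120 N, or if a joint passes its speed limit or range.

## Working session

There is one attempt and no reset: what is moved stays moved. The work goes in short steps, Python scripts to look and compute and a shell command to move; the robot and the scene stay as the last step left them, time stands still between calls to the robot, and variables do not carry over. Pictures are saved under pics/ and viewed, at most 10 in all, crops included, and the job is handed in when it is done.

```bash
ls; mkdir -p pics
cat > h.py <<'E'
import numpy as np, cv2
from bench import r
from scipy.spatial.transform import Rotation as Ro
def cam(s):
    R=cv2.Rodrigues(np.array(s["rvec"],float))[0]; return R,np.array(s["tvec"],float).reshape(3),np.array(s["K"],float)
def cloud(s):
    R,t,K=cam(s); z=s["range_z"].astype(float); v,u=np.mgrid[:384,:512]
    P=np.stack([(u-K[0,2])/K[0,0]*z,(v-K[1,2])/K[1,1]*z,z],-1)
    W=(P-t)@R; W[z<=0]=np.nan; return W
def proj(s,X):
    R,t,K=cam(s); p=(np.atleast_2d(X)@R.T+t)@K.T; return p[:,:2]/p[:,2:]
def save(s,n,crop=None,sc=1):
    im=s["pixels"][:,:,::-1]
    if crop: im=im[crop[1]:crop[3],crop[0]:crop[2]]
    cv2.imwrite("pics/"+n,cv2.resize(im,None,fx=sc,fy=sc))
E
python3 - <<'E'
from h import *
print(r.sense())
ims=[]
for n in ("top","side","wrist"):
    s=r.snapshot(n); ims.append(s["pixels"][:,:,::-1]); W=cloud(s)
    print(n,"campos",-cam(s)[0].T@cam(s)[1])
    for t in ("cards_1","hopper_door","printer","body_tall","bur_block","paste_jar"):
        for o in r.outline_of(s,t)[:3]:
            p=W[o["region"]]; print(t,round(o["score"],2),np.round(o["bbox"]),o["region"].sum(),np.nanmedian(p,0).round(), np.nanpercentile(p,2,axis=0).round(),np.nanpercentile(p,98,axis=0).round())
cv2.imwrite("pics/a_top.png",cv2.resize(ims[0],(800,600)));cv2.imwrite("pics/a_side.png",cv2.resize(ims[1],(800,600)))
cv2.imwrite("pics/a_wrist.png",ims[2])
E
```

```text
pics
{'time': 0.0, 'joint_pos': array([ 6.27165653e+01,  7.51530274e+00,  8.53318978e+01,  6.63707113e-05,
        8.72629273e+01, -4.89244614e+00]), 'qd': array([ 0.07633246,  0.00837198,  0.12922806,  0.00110356, -0.02439316,
       -0.05904823]), 'joint_efforts': array([ 1.06968713e-03, -5.69396603e+01, -5.00550771e+01, -5.96934069e-05,
        1.47410732e-02, -1.22252118e-05]), 'tool_pos': array([228.23571656, 554.2081024 , 200.61738588]), 'tcp_rot': array([-1.79890279e+02, -9.45835383e-03,  1.57608999e+02]), 'ft_force': array([ 0.8877248 , -0.20215826, -0.26591094]), 'wrist_torque': array([0.00283508, 0.02190854, 0.06782815]), 'grip_force': 0.0, 'finger_gap': 85.3698614772527}
top campos [-154.27549451  -40.43619123 1684.15368984]
cards_1 0.8 [309. 187. 344. 204.] 515 [ 537. -324.   11.] [ 499. -397.   -1.] [ 577. -254.   20.]
cards_1 0.58 [147. 176. 178. 206.] 509 [546. 378.  10.] [478. 322.  -3.] [614. 435.  20.]
printer 0.85 [193. 176. 281. 234.] 2410 [474.  69.  57.] [ 375. -100.   12.] [593. 204. 114.]
body_tall 0.82 [184. 163. 201. 184.] 326 [617. 239.  63.] [585. 208.   4
[... 558 characters left out ...]
_door 0.49 [232. 185. 247. 214.] 177 [407. -26.  66.] [353. -91.  27.] [459.  39.  81.]
printer 0.66 [201. 158. 304. 214.] 2846 [478.  50.  51.] [ 380. -124.    9.] [600. 170. 108.]
body_tall 0.82 [244. 143. 266. 174.] 437 [621. 209.  76.] [588. 192.   4.] [655. 341. 105.]
bur_block 0.5 [354. 221. 375. 242.] 237 [ 660. -348.   17.] [ 648. -378.    0.] [ 700. -308.   43.]
wrist campos [166.26907326 580.33614206 374.99952819]
cards_1 0.42 [ 49. 366.  92. 382.] 402 [400. 204.  43.] [384. 174.  36.] [423. 219.  52.]
printer 0.58 [ 47. 367.  86. 382.] 366 [400. 204.  43.] [385. 175.  39.] [418. 218.  52.]
paste_jar 0.55 [176. 279. 223. 330.] 1674 [365. 425.  54.] [352. 393.   6.] [386. 443.  57.]
```

Run:
```python
import cv2,numpy as np
a=cv2.imread("pics/a_top.png"); b=cv2.imread("pics/a_side.png")
a=a[220:400,180:580]; b=b[200:430,280:640]
a=cv2.resize(a,(640,288)); b=cv2.resize(b,(470,300))
o=np.zeros((600,640,3),np.uint8); o[:288]=a; o[290:590,:470]=b
cv2.imwrite("pics/b.png",o)
```

```text
(no output)
```

View pics/b.png

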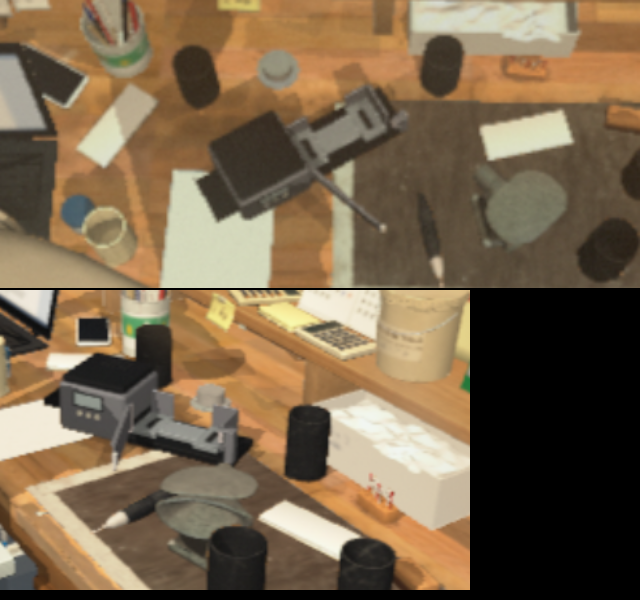

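The image shows the printing unit at about (260,160) in the top crop. The hopper runs to its upper right at (345,125), and the open door's leaf runs from (310,170) to (380,228). The packs are at (118,125) and (525,135). Next I'll look at them closer with the wrist camera.

```bash
cat >> h.py <<'E'
def go(x,y,z,yaw,s=None):
    "shift (m) and turn (rad) in tool axes to reach a tool-down pose"
    s=s or r.sense(); R0=Ro.from_euler("xyz",s["tcp_rot"],degrees=True); R1=Ro.from_euler("xyz",[180,0,yaw],degrees=True)
    d=R0.inv().apply(np.array([x,y,z])-s["tool_pos"])/1000; t=(R0.inv()*R1).as_rotvec()
    print("go",np.round([x,y,z,yaw],1),"->",np.round(d,4),np.round(t,4),"rows~",max(np.linalg.norm(d)/.0625,np.linalg.norm(t)/.187).round(1))
def rect(P):
    (c,wh,a)=cv2.minAreaRect(P[:,:2].astype(np.float32)); return np.round(c,1),np.round(wh,1),round(a,1)
E
python3 - <<'E'
from h import *
s=r.snapshot("wrist"); R,t,K=cam(s); print(R.round(2),K)
T=r.snapshot("top"); W=cloud(T)
for o in r.outline_of(T,"cards_1")[:2]: print(rect(W[o["region"]&(W[...,2]>4)]))
go(450,330,320,157.6)
E
```

```text
[[ 0.38  0.93  0.  ]
 [ 0.89 -0.37  0.26]
 [ 0.24 -0.1  -0.96]] [[301.37961016   0.         255.60414593]
 [  0.         301.37961016 188.13593664]
 [  0.           0.           1.        ]]
(array([548.6, 378.9]), array([ 66. , 150.3]), 55.3)
(array([ 539.5, -326.9]), array([ 65.4, 150. ]), 12.6)
go [450.  330.  320.  157.6] -> [-0.2904 -0.1235 -0.1183] [ 0.     -0.      0.0001] rows~ 5.4
```

```bash
python3 -m jog '[-0.29,-0.12,-0.10,0,0,0,-0.29,-0.12,-0.10,0,0,0,-0.29,-0.12,-0.10,0,0,0,-0.29,-0.12,-0.10,0,0,0,-0.29,-0.12,-0.10,0,0,0,-0.29,-0.12,-0.10,0,0,0,-0.29,-0.12,-0.10,0,0,0,-0.29,-0.12,-0.10,0,0,0]' 1
python3 - <<'E'
from h import *
s=r.snapshot("wrist"); save(s,"c.png",sc=1.5); W=cloud(s)
for t in ("cards_1","printer","hopper_door"):
  for o in r.outline_of(s,t)[:2]:
    p=W[o["region"]]; print(t,round(o["score"],2),np.round(o["bbox"]),np.nanmedian(p,0).round(1))
    if t=="cards_1": print(rect(W[o["region"]&(W[...,2]>6)]))
go(430,60,330,157.6)
E
```

```text
time: 2.2
tool_pos: [449.7, 334.3, 300.8]
tcp_rot: [-180.0, -0.1, 157.7]
ft_force: [0.1, 0.1, -0.4]
finger_gap: 85.9
grip_force: 0.0
cards_1 0.56 [275. 149. 337. 244.] [546.3 376.8  12.2]
(array([550. , 374.7]), array([ 63.1, 149.6]), 57.2)
cards_1 0.28 [  0. 209.  61. 236.] [411.6 -10.6  61.9]
(array([408.7, -13.1]), array([103.4,   9. ]), 50.3)
printer 0.61 [  0. 140. 188. 294.] [440.1 136.3 104. ]
hopper_door 0.68 [  0. 202.  59. 238.] [411.1 -10.1  62.8]
go [430.   60.  330.  157.6] -> [-0.0856 -0.2614 -0.0287] [-0.0006 -0.0007  0.0021] rows~ 4.4
```

View pics/c.png

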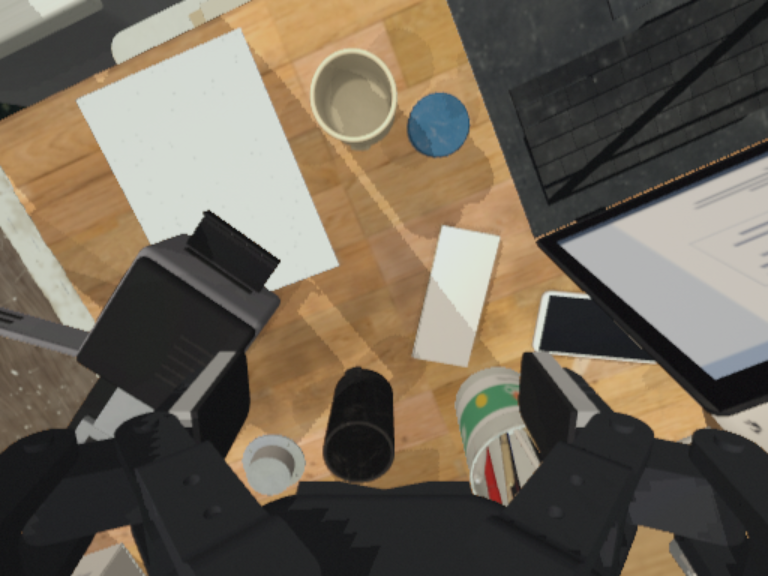

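The pack is at pixel (458,296) with the pencil cup at (490,420) near its lower end. The printing unit is at (175,320) and the door leaf at (30,335). Next is the view over the hopper.

```bash
python3 -m jog '[-0.1,-0.29,-0.03,0,0,0,-0.1,-0.29,-0.03,0,0,0,-0.1,-0.29,-0.03,0,0,0,-0.1,-0.29,-0.03,0,0,0,-0.1,-0.29,-0.03,0,0,0,-0.1,-0.29,-0.03,0,0,0,-0.1,-0.29,-0.03,0,0,0]'
python3 - <<'E'
from h import *
s=r.snapshot("wrist"); save(s,"d.png",sc=1.5); W=cloud(s); np.savez("d.npz",W=W,pix=s["pixels"])
print(s["tvec"],s["rvec"])
for t in ("cards_1","printer","hopper_door","rear_guide","catch","door_pad"):
  for o in r.outline_of(s,t)[:2]:
    p=W[o["region"]]; print(t,round(o["score"],2),np.round(o["bbox"]),np.nanmedian(p,0).round(1))
    if t!="printer": print(rect(W[o["region"]&(W[...,2]>6)]))
E
```

```text
time: 3.28
tool_pos: [432.9, 27.7, 331.6]
tcp_rot: [180.0, -0.0, 157.6]
ft_force: [-0.2, 0.6, -0.4]
finger_gap: 85.6
grip_force: 0.0
[-190.4007905  -444.1990944   401.91366707] [-2.41945417 -1.62183468 -0.2185409 ]
cards_1 0.79 [ 58. 242. 125. 293.] [ 522.1 -327.8   14.1]
(array([ 482.2, -208.7]), array([ 37.8, 418.7]), 18.3)
cards_1 0.61 [444.  81. 512. 178.] [545.2 373.5  12.2]
(array([549.9, 374.6]), array([ 64.3, 150.1]), 56.6)
printer 0.66 [160.  68. 393. 270.] [473.   84.5  91.3]
hopper_door 0.73 [159. 130. 273. 168.] [400.3 -23.7  82.3]
(array([403.5, -21.4]), array([164.3,  16.7]), 47.1)
rear_guide 0.96 [160.  67. 392. 274.] [473.3  83.9  90.7]
(array([437.2,  26.4]), array([246.3, 367.3]), 24.3)
catch 0.64 [159.  65. 390. 273.] [472.8  83.6  89.7]
(array([435.6,  26.4]), array([247.1, 365.1]), 24.7)
door_pad 0.87 [160. 127. 265. 163.] [401.2 -21.8  82.4]
(array([398.6, -24.8]), array([155.9,  11. ]), 51.3)
door_pad 0.19 [166. 280. 216. 339.] [ 628.  -171.8   61.2]
(array([556.6, -84.6]), array([ 66. , 339.8]), 42.8)
```

View pics/d.png

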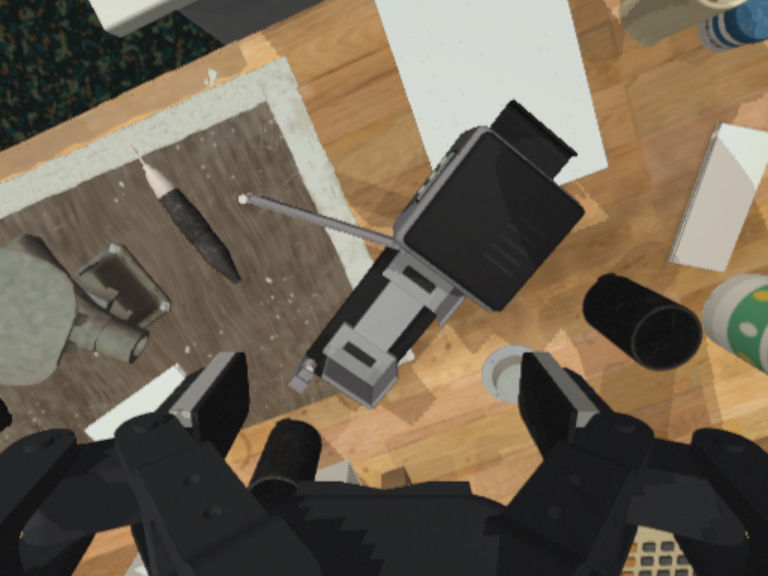

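The picture shows the unit top with corners (487,128), (583,210), (497,310) and (405,235). The bed is at (390,320), the end guide at (360,370) and the catch post at (303,373). The door leaf runs from (395,243) to its tip at (243,199). Next I fit the printer frame to the depth.

```bash
cat > fit.py <<'E'
from h import *
def fit(W):
    m=(abs(W[...,0]-473)<130)&(abs(W[...,1]-84)<150)
    top=W[m&(abs(W[...,2]-109)<6)]; print("top z",np.median(top[:,2]),len(top))
    (c,wh,a)=cv2.minAreaRect(top[:,:2].astype(np.float32)); print(c,wh,a)
    return np.array(c),wh,a
if __name__=="__main__":
    d=np.load("d.npz"); W=d["W"]; c,wh,a=fit(W)
    for k in range(4):
        th=np.radians(a+90*k); ux=np.array([np.cos(th),np.sin(th)])  # candidate printer x
        uy=np.array([-ux[1],ux[0]]); o=c-4*ux-144*uy
        P=W.reshape(-1,3); q=np.c_[(P[:,:2]-o)@ux,(P[:,:2]-o)@uy,P[:,2]]
        q=q[(abs(q[:,0])<60)&(abs(q[:,1])<95)]
        bed=q[abs(q[:,2]-30)<5]
        print(round(a+90*k,1),o.round(1),len(bed))
        if a+90*k>0:
            for n,b in (("bed",bed),("guide",q[(q[:,2]>66)&(q[:,2]<78)])):
                if len(b)>50: print(n,len(b),np.percentile(b,[1,50,99],axis=0).round(1).tolist())
E
python3 fit.py
```

```text
top z 110.11914770863504 7882
(508.78857421875, 149.87869262695312) (228.15652465820312, 120.12152862548828) 30.812870025634766
30.8 [579.1  24.2] 1659
bed 1659 [[-59.7, -80.3, 29.1], [-43.8, -4.4, 31.4], [-22.2, 69.1, 33.8]]
guide 337 [[-59.1, -85.5, 66.2], [-22.2, -60.0, 72.4], [-17.9, 74.0, 74.8]]
120.8 [634.5 220.2] 179
bed 179 [[-12.3, -29.1, 25.3], [21.7, 28.8, 30.2], [52.2, 35.5, 34.9]]
guide 405 [[-12.0, -29.2, 66.1], [20.8, -10.1, 72.1], [50.5, 35.3, 77.8]]
210.8 [438.5 275.6] 93
bed 93 [[25.8, -94.6, 25.5], [44.5, -89.2, 30.2], [59.4, -87.5, 34.9]]
guide 149 [[26.0, -94.4, 66.4], [44.9, -89.3, 72.2], [59.3, -87.3, 77.9]]
300.8 [383.1  79.6] 35
guide 78 [[-53.9, 22.8, 66.2], [4.0, 23.3, 71.8], [58.4, 25.0, 78.0]]
```

```bash
cat > fit.py <<'E'
from h import *
def frame(W):
    "printer origin and axes from unit top (component) then refined"
    m=(abs(W[...,2]-109)<5)&(abs(W[...,0]-473)<150)&(abs(W[...,1]-84)<170)
    n,L,st,_=cv2.connectedComponentsWithStats(m.astype(np.uint8)); k=1+np.argmax(st[1:,4]); top=W[L==k]
    (c,wh,a)=cv2.minAreaRect(top[:,:2].astype(np.float32)); print("top",np.median(top[:,2]).round(1),len(top),np.round(c,1),np.round(wh,1),round(a,1))
    best=None
    for j in range(4):
        th=np.radians(a+90*j); ux=np.array([np.cos(th),np.sin(th)]); uy=np.array([-ux[1],ux[0]]); o=np.array(c)-4*ux-144*uy
        P=W.reshape(-1,3); q=np.c_[(P[:,:2]-o)@ux,(P[:,:2]-o)@uy,P[:,2]]; q=q[(abs(q[:,0])<75)&(abs(q[:,1])<100)]
        nb=(abs(q[:,2]-31)<4).sum()
        if best is None or nb>best[0]: best=(nb,a+90*j,o,q)
    return best
if __name__=="__main__":
    nb,a,o,q=frame(np.load("d.npz")["W"]); print(nb,a,o.round(1))
    np.save("q.npy",q)
    # height map, 5 mm cells, rows y from -100 up, cols x
    H=np.full((40,30),0.)
    for x,y,z in q: 
        i,j=int((y+100)//5),int((x+75)//5); H[i,j]=max(H[i,j],z)
    print("x:",[-75+5*j for j in range(30)])
    for i in range(40): print(-100+5*i,H[i].astype(int).tolist())
E
python3 fit.py
```

```text
top 110.1 7767 [460.6 121.1] [116.  119.8] 30.7
3128 30.72330093383789 [530.8  -4.8]
x: [-75, -70, -65, -60, -55, -50, -45, -40, -35, -30, -25, -20, -15, -10, -5, 0, 5, 10, 15, 20, 25, 30, 35, 40, 45, 50, 55, 60, 65, 70]
-100 [4, 4, 4, 5, 68, 76, 75, 74, 74, 24, 23, 0, 0, 0, 0, 0, 0, 0, 0, 0, 0, 0, 0, 0, 0, 0, 0, 2, 2, 2]
-95 [4, 3, 4, 3, 4, 73, 73, 73, 70, 22, 22, 0, 0, 0, 0, 0, 0, 0, 0, 0, 0, 0, 0, 0, 0, 0, 0, 2, 2, 2]
-90 [4, 5, 4, 4, 4, 72, 72, 73, 22, 71, 72, 0, 0, 71, 0, 72, 72, 72, 71, 73, 71, 73, 0, 0, 0, 0, 0, 1, 2, 2]
-85 [4, 4, 3, 3, 3, 57, 69, 65, 22, 73, 73, 73, 74, 74, 74, 73, 74, 73, 74, 73, 74, 75, 74, 0, 0, 0, 0, 3, 2, 1]
-80 [4, 3, 3, 5, 4, 23, 23, 31, 32, 74, 69, 67, 73, 71, 72, 72, 71, 73, 72, 68, 71, 72, 73, 0, 0, 0, 0, 1, 3, 2]
-75 [3, 6, 3, 4, 4, 22, 23, 33, 32, 32, 33, 31, 32, 32, 32, 32, 32, 32, 32, 32, 31, 72, 73, 0, 0, 0, 0, 2, 2, 2]
-70 [4, 4, 5, 3, 4, 23, 22, 32, 32, 32, 32, 32, 32, 32, 32, 32, 32, 31, 32, 31, 32, 71, 74, 0, 0, 0, 0, 2, 3, 2]
-65 [3, 3, 4, 4, 4, 23, 24, 32, 31, 33, 33, 33, 33, 32, 32, 32, 32, 31, 32, 32, 32, 72, 74, 0, 0, 0, 1, 3, 4, 3]
-
[... 3050 characters left out ...]
[2, 3, 83, 83, 95, 93, 94, 94, 93, 96, 94, 93, 91, 94, 94, 94, 94, 93, 94, 94, 93, 93, 93, 95, 94, 94, 95, 0, 0, 0]
80 [437, 2, 2, 96, 97, 106, 106, 106, 106, 105, 107, 105, 106, 104, 107, 106, 106, 105, 106, 106, 105, 106, 106, 104, 106, 105, 105, 95, 0, 0]
85 [455, 454, 1, 98, 108, 110, 110, 110, 110, 110, 111, 110, 111, 110, 110, 110, 110, 110, 110, 109, 111, 110, 111, 111, 110, 109, 111, 0, 0, 0]
90 [455, 455, 449, 98, 109, 111, 110, 112, 110, 111, 111, 112, 111, 111, 111, 111, 111, 111, 111, 111, 111, 111, 111, 112, 111, 112, 110, 0, 0, 0]
95 [463, 457, 448, 444, 110, 111, 111, 443, 442, 438, 434, 427, 111, 111, 111, 111, 111, 111, 112, 112, 111, 111, 111, 112, 111, 110, 111, 108, 0, 0]
```

```bash
cat > fine.py <<'E'
from h import *
def edges(q):
    "offsets: fitted coordinate minus true"
    z=q[:,2]; bed=abs(z-32)<3; x,y=q[:,0],q[:,1]; g=(z>66)&(z<79)
    mid=bed&(abs(y)<28); ymid=(abs(y)<50)
    out={}
    out["x_mid_lo"]=np.percentile(x[mid],.7)+23; out["x_mid_hi"]=np.percentile(x[mid],99.3)-23
    s=bed&(x>26)&(x<30); out["y_notch_lo"]=y[s&(y<0)].max()+36 ; out["y_notch_hi"]=y[s&(y>0)].min()-36
    s=bed&(x<-27)&(x>-36); out["y_notchD_lo"]=y[s&(y<0)&(y>-60)].max()+36 ; out["y_notchD_hi"]=y[s&(y>0)].min()-36
    s=g&(abs(x)<20)&(y<-60); out["endguide_y"]=np.percentile(y[s],[1,99])-np.array([-84,-79])
    for a,b in ((-70,-42),(42,70)):
        s=g&(y>a)&(y<b)&(x>20); out["rear_x%d"%a]=np.percentile(x[s],[1,99])-np.array([35.5,40.5])
    for k,v in out.items(): print(k,np.round(v,1))
if __name__=="__main__": edges(np.load("q.npy"))
E
python3 fine.py
```

```text
x_mid_lo -1.3
x_mid_hi -2.0
y_notch_lo -0.2
y_notch_hi -2.0
y_notchD_lo -0.0
y_notchD_hi -1.4
endguide_y [-1.8 -0.5]
rear_x-70 [-1.8 -1.8]
rear_x42 [-2.  -2.1]
```

Run:
```python
from h import *
go(549.9,374.7,200,146.6)
W=np.load("d.npz")["W"]
a=np.radians(146.6); u=np.array([np.cos(a),np.sin(a)]); v=np.array([np.sin(a),-np.cos(a)])
s=r.snapshot("top"); W=cloud(s)
P=W[(abs(W[...,0]-550)<200)&(abs(W[...,1]-375)<150)&(W[...,2]>25)]
q=np.c_[(P[:,:2]-[549.9,374.7])@u,(P[:,:2]-[549.9,374.7])@v,P[:,2]]
q=q[(abs(q[:,0])<120)&(abs(q[:,1])<120)]
b={}
for x,y,z in q: k=(int(x//20)*20,int(y//20)*20); b[k]=max(b.get(k,0),int(z))
for x in range(-120,120,20): print(x,[b.get((x,y),0) for y in range(-120,120,20)])
```

```text
go [549.9 374.7 200.  146.6] -> [0.0231 0.3651 0.1315] [-1.000e-04 -4.000e-04  1.941e-01] rows~ 6.2
-120 [108, 108, 109, 112, 0, 0, 0, 151, 113, 0, 83, 197]
-100 [0, 66, 97, 0, 0, 0, 0, 130, 175, 159, 160, 181]
-80 [0, 0, 0, 0, 0, 0, 0, 0, 127, 168, 165, 127]
-60 [0, 0, 0, 0, 0, 0, 0, 0, 0, 0, 0, 0]
-40 [0, 0, 0, 0, 0, 0, 0, 0, 0, 0, 0, 0]
-20 [0, 0, 0, 0, 0, 0, 0, 0, 0, 0, 0, 0]
0 [0, 0, 0, 0, 0, 0, 0, 0, 0, 0, 0, 0]
20 [0, 0, 0, 0, 0, 0, 0, 0, 0, 0, 256, 259]
40 [0, 0, 0, 0, 0, 0, 0, 0, 0, 160, 265, 268]
60 [0, 0, 0, 0, 0, 0, 0, 0, 0, 130, 186, 247]
80 [0, 0, 0, 0, 0, 0, 0, 0, 0, 76, 137, 182]
100 [0, 0, 0, 0, 0, 0, 0, 0, 27, 0, 57, 87]
```

```bash
python3 -m jog '[0.023,0.365,0.05,0,0,0.194,0.023,0.365,0.05,0,0,0.194,0.023,0.365,0.05,0,0,0.194,0.023,0.365,0.05,0,0,0.194,0.023,0.365,0.05,0,0,0.194,0.023,0.365,0.13,0,0,0.194,0.023,0.365,0.13,0,0,0.194,0.023,0.365,0.13,0,0,0.194]'
cat > pk.py <<'E'
from h import *
def pk(W,o,zmin=5,zmax=20,name=""):
    m=o["region"]&(W[...,2]>zmin)&(W[...,2]<zmax); m=cv2.erode(m.astype(np.uint8),np.ones((3,3)))>0
    n,L,st,_=cv2.connectedComponentsWithStats(m.astype(np.uint8)); P=W[L==1+np.argmax(st[1:,4])]
    print(name,round(o["score"],2),"z",np.median(P[:,2]).round(1),rect(P)); return P
E
python3 - <<'E'
from h import *; from pk import pk
s=r.snapshot("wrist"); save(s,"e.png",sc=1.2); W=cloud(s)
for o in r.outline_of(s,"cards_1")[:2]: pk(W,o)
print(proj(s,r.sense()["tool_pos"]))
go(549.9,374.7,60,146.6)
E
```

```text
time: 4.68
tool_pos: [547.8, 374.0, 195.3]
tcp_rot: [-179.5, -0.3, 146.6]
ft_force: [-0.4, -0.6, -0.3]
finger_gap: 85.3
grip_force: 0.0
 0.61 z 12.1 (array([549.8, 375.3]), array([ 59.6, 146.5]), 56.7)
[[257.18884956 227.1309086 ]]
go [549.9 374.7  60.  146.6] -> [0.0011 0.001  0.1415] [-0.0012 -0.0002 -0.001 ] rows~ 2.3
```

View pics/e.png

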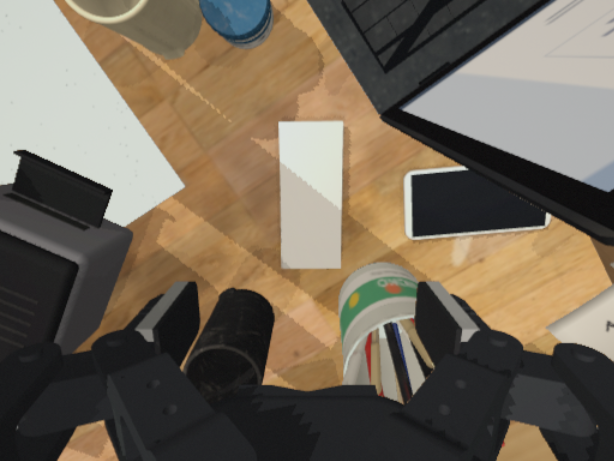

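The pack is at (311,195), squarely aligned with the tool. The cup is at (380,320) and clear of the finger paths, so I'll descend.

```bash
python3 -m jog '[0.001,0.001,0.06,0,0,0,0.001,0.001,0.12,0,0,0,0.001,0.001,0.16,0,0,0,0.001,0.001,0.185,0,0,0,0.001,0.001,0.192,0,0,0,0.001,0.001,0.192,0,0,0,0.001,0.001,0.192,0,0,0]'
python3 -m jog '[0,0,0.004,0,0,0,0,0,0.007,0,0,0,0,0,0.007,0,0,0,0,0,0.007,0,0,0]'
```

```text
time: 5.65
tool_pos: [552.2, 375.5, 12.5]
tcp_rot: [179.8, 0.1, 146.5]
ft_force: [0.3, 0.4, -0.0]
finger_gap: 85.4
grip_force: 0.0
time: 6.15
tool_pos: [550.3, 374.7, 2.6]
tcp_rot: [-180.0, -0.0, 146.5]
ft_force: [0.4, 0.6, 0.1]
finger_gap: 85.3
grip_force: 0.0
```

```bash
python3 -m jog '[0,0,0.004,0,0,0,0,0,0.006,0,0,0,0,0,0.006,0,0,0,0,0,0.006,0,0,0]'
python3 -m jog '[0,0,0,0,0,0,0,0,0,0,0,0,0,0,0,0,0,0,0,0,0,0,0,0,0,0,0,0,0,0,0,0,0,0,0,0]' 0 35
```

```text
time: 6.65
tool_pos: [550.5, 374.8, -3.3]
tcp_rot: [180.0, 0.0, 146.5]
ft_force: [0.0, 0.5, 0.1]
finger_gap: 85.3
grip_force: 0.0
time: 7.4
tool_pos: [550.4, 374.7, -3.3]
tcp_rot: [-180.0, -0.0, 146.5]
ft_force: [0.4, -0.6, -0.3]
finger_gap: 43.0
grip_force: 0.0
```

```bash
python3 -m jog '[0,0,-0.05,0,0,0,0,0,-0.08,0,0,0,0,0,-0.08,0,0,0,0,0,-0.08,0,0,0]' 1
python3 - <<'E'
from h import *; from pk import pk
s=r.snapshot("wrist"); save(s,"f.png",sc=1.2); W=cloud(s)
for o in r.outline_of(s,"cards_1")[:2]: pk(W,o)
print(r.pinch_z, r.sense()["tool_pos"])
E
```

```text
time: 7.9
tool_pos: [550.1, 374.5, 76.0]
tcp_rot: [-180.0, -0.0, 146.5]
ft_force: [-0.4, 0.0, 0.0]
finger_gap: 85.4
grip_force: 0.0
 0.78 z 12.1 (array([549.7, 374.6]), array([ 61.4, 148. ]), 57.1)
18.700000000000003 [549.33415007 374.09993472  74.77835699]
```

View pics/f.png

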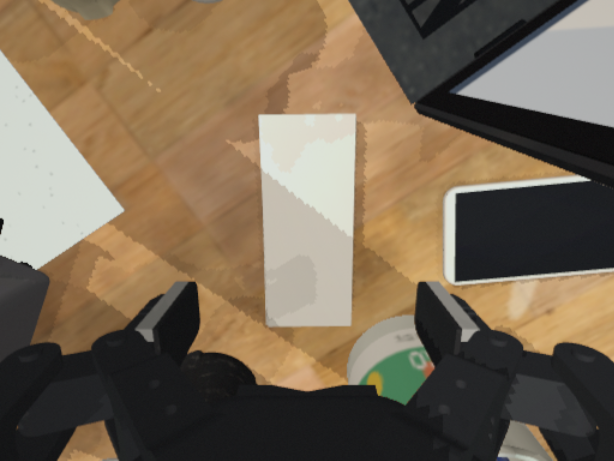

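Run:
```python
from h import *
s=r.snapshot("wrist"); W=cloud(s); S=r.sense(); R0=Ro.from_euler("xyz",S["tcp_rot"],degrees=True)
q=(W-S["tool_pos"])@R0.as_matrix()
for n,sl in (("L",np.s_[225:300,60:175]),("R",np.s_[225:300,340:440])):
    p=q[sl].reshape(-1,3); p=p[(p[:,2]<40)&(p[:,2]>-60)&(abs(p[:,0])<40)]
    print(n,len(p),np.percentile(p,[1,50,99],axis=0).round(1).tolist())
    for z in range(-60,10,6):
        k=p[abs(p[:,2]-z)<3]
        if len(k)>5: print(z,len(k),k.min(0).round(),k.max(0).round())
```

```text
L 806 [[-10.0, -55.9, -59.9], [5.6, -43.0, -53.7], [11.9, -42.5, -43.8]]
-60 205 [-11. -57. -60.] [ 12. -42. -57.]
-54 350 [-11. -57. -57.] [ 12. -42. -51.]
-48 223 [-10. -54. -51.] [ 12. -42. -45.]
-42 28 [ -9. -43. -45.] [  7. -43. -43.]
R 803 [[-10.0, 42.1, -59.9], [6.0, 42.7, -53.7], [12.0, 55.6, -44.2]]
-60 197 [-10.  42. -60.] [ 12.  56. -57.]
-54 351 [-11.  42. -57.] [ 12.  56. -51.]
-48 228 [-11.  42. -51.] [ 12.  54. -45.]
-42 27 [ -8.  42. -45.] [ 10.  43. -43.]
```

Run:
```python
from h import *
s=r.snapshot("wrist"); W=cloud(s); S=r.sense(); R0=Ro.from_euler("xyz",S["tcp_rot"],degrees=True)
for z in (0,-13,-30,-43,-60): print(z,proj(s,S["tool_pos"]+R0.apply([[11,-42.5,z],[-11,-42.5,z]])).round())
q=(W-S["tool_pos"])@R0.as_matrix()
for c in (145,152,158,162): print(c,[(v,q[v,c].round().tolist()) for v in range(222,260,6)])
```

```text
0 [[185. 203.]
 [188. 236.]]
-13 [[180. 210.]
 [183. 246.]]
-30 [[172. 221.]
 [175. 260.]]
-43 [[165. 231.]
 [168. 273.]]
-60 [[153. 248.]
 [157. 294.]]
145 [(222, [-31.0, -97.0, 73.0]), (228, [-37.0, -97.0, 74.0]), (234, [-41.0, -97.0, 72.0]), (240, [11.0, -48.0, -54.0]), (246, [11.0, -46.0, -59.0]), (252, [11.0, -44.0, -64.0]), (258, [10.0, -43.0, -67.0])]
152 [(222, [-31.0, -91.0, 74.0]), (228, [-37.0, -92.0, 74.0]), (234, [-42.0, -92.0, 73.0]), (240, [12.0, -45.0, -54.0]), (246, [12.0, -43.0, -60.0]), (252, [9.0, -43.0, -60.0]), (258, [7.0, -43.0, -61.0])]
158 [(222, [-31.0, -85.0, 73.0]), (228, [-36.0, -86.0, 73.0]), (234, [-42.0, -87.0, 74.0]), (240, [11.0, -43.0, -52.0]), (246, [9.0, -43.0, -53.0]), (252, [5.0, -43.0, -53.0]), (258, [3.0, -43.0, -54.0])]
162 [(222, [-31.0, -82.0, 75.0]), (228, [-36.0, -82.0, 73.0]), (234, [-42.0, -83.0, 74.0]), (240, [8.0, -43.0, -46.0]), (246, [6.0, -43.0, -48.0]), (252, [3.0, -43.0, -48.0]), (258, [0.0, -43.0, -49.0])]
```

The depth image puts the open fingertips about 43 mm behind the nominal TCP, which explains why they closed above the pack. I'll descend further, watching the force.

```bash
python3 -m jog '[0,0,0.05,0,0,0,0,0,0.08,0,0,0,0,0,0.092,0,0,0,0,0,0.092,0,0,0,0,0,0.092,0,0,0]'
python3 -m jog '[0,0,0.003,0,0,0,0,0,0.006,0,0,0,0,0,0.01,0,0,0,0,0,0.013,0,0,0,0,0,0.015,0,0,0,0,0,0.015,0,0,0]'
```

```text
time: 8.72
tool_pos: [551.7, 375.5, -13.5]
tcp_rot: [179.9, 0.1, 146.5]
ft_force: [0.1, 1.1, 0.8]
finger_gap: 85.2
grip_force: 0.0
time: 9.48
tool_pos: [550.2, 374.6, -30.6]
tcp_rot: [-180.0, -0.0, 146.5]
ft_force: [-0.4, -0.8, -0.3]
finger_gap: 85.2
grip_force: 0.0
```

Tips confirmed short: no contact at -30. I'll close now.

```bash
python3 -m jog '[0,0,0.002,0,0,0,0,0,0.002,0,0,0,0,0,0.002,0,0,0,0,0,0.002,0,0,0,0,0,0.002,0,0,0,0,0,0.002,0,0,0]' 0 35
```

```text
time: 10.22
tool_pos: [550.5, 374.8, -32.2]
tcp_rot: [180.0, 0.0, 146.5]
ft_force: [0.2, 0.3, 0.1]
finger_gap: 62.0
grip_force: 38.9
```

```bash
python3 -m jog '[0,0,-0.02,0,0,0,0,0,-0.06,0,0,0,0,0,-0.12,0,0,0,0,0,-0.18,0,0,0,0,0,-0.182,0,0,0,0,0,-0.182,0,0,0]'
python3 - <<'E'
from h import *
go(529.8,-6.6,150,120.7)
E
```

```text
time: 10.98
tool_pos: [550.6, 374.8, 150.8]
tcp_rot: [179.9, 0.0, 146.5]
ft_force: [0.1, -0.1, -1.4]
finger_gap: 62.2
grip_force: 38.7
go [529.8  -6.6 150.  120.7] -> [-0.1932 -0.3295  0.0005] [1.300e-03 4.000e-04 4.502e-01] rows~ 6.1
```

```bash
python3 -m jog '[-0.03,-0.055,0,0,0,0.075,-0.065,-0.11,0,0,0,0.15,-0.097,-0.165,0,0,0,0.225,-0.13,-0.22,0,0,0,0.3,-0.16,-0.275,0,0,0,0.375,-0.193,-0.329,0,0,0,0.45,-0.193,-0.329,0,0,0,0.45,-0.193,-0.329,0,0,0,0.45]'
cat > meas.py <<'E'
from h import *; from fit import frame; from fine import edges
import sys
s=r.snapshot("wrist"); save(s,sys.argv[1]+".png",sc=1.2); W=cloud(s); S=r.sense(); np.savez(sys.argv[1]+".npz",W=W)
print(S["tool_pos"].round(1),S["tcp_rot"].round(1))
for o in r.outline_of(s,"cards_1")[:3]:
    z=np.nanmedian(W[o["region"]][:,2]); m=o["region"]&(abs(W[...,2]-z)<5); P=W[m]; print("pack",round(o["score"],2),z.round(1),m.sum(),rect(P),np.round(o["bbox"]))
try:
    nb,a,o,q=frame(W); print("frame",nb,round(a,2),o.round(1)); np.save("q.npy",q); edges(q)
except Exception as e: print("ERR",e)
E
python3 meas.py g
```

```text
time: 11.98
tool_pos: [528.6, -6.3, 148.0]
tcp_rot: [-179.9, -0.1, 120.6]
ft_force: [-0.2, 0.6, -1.4]
finger_gap: 62.1
grip_force: 38.8
[528.9  -5.4 148.4] [-1.799e+02 -1.000e-01  1.207e+02]
pack 0.66 192.4 32116 (array([520.2,   7.8]), array([ 63.2, 117.9]), 30.8) [179.  84. 332. 326.]
pack 0.58 14.0 490 (array([ 511.6, -295.6]), array([20.1, 68.6]), 12.6) [115. 336. 134. 378.]
top 110.0 14037 [479.   89.9] [115.9  48. ] 30.5
frame 1210 120.49 [605.1 159.5]
ERR zero-size array to reduction operation minimum which has no identity
```

View pics/g.png

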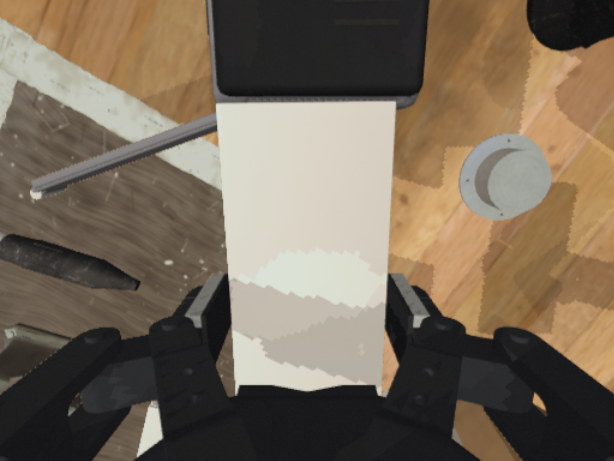

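Run:
```python
from h import *
W=np.load("g.npz")["W"]; a=np.radians(30.72); ux=np.array([np.cos(a),np.sin(a)]); uy=np.array([-ux[1],ux[0]]); o=np.array([529.8,-6.6])
tp=np.array([528.9,-5.7]); print("tcp in printer",(tp-o)@ux,(tp-o)@uy)
q=np.dstack([(W[...,:2]-o)@ux,(W[...,:2]-o)@uy,W[...,2]]).reshape(-1,3)
p=q[abs(q[:,2]-192)<4]; p=p[abs(p[:,0])<45]
print("pack y end",np.percentile(p[:,1],[99,99.8]))
for y in (10,30,50,65): k=p[abs(p[:,1]-y)<5]; print(y,np.percentile(k[:,0],[0.5,99.5]).round(1),np.median(k[:,2]).round(1))
t=q[(abs(q[:,2]-110)<4)&(abs(q[:,0])<80)&(q[:,1]>60)&(q[:,1]<200)]
print("unit top x",np.percentile(t[:,0],[.5,99.5]),"y min",np.percentile(t[:,1],.5))
f=q[(q[:,2]<100)&(q[:,2]>60)&(abs(q[:,0])<55)&(abs(q[:,1]-80)<15)]; print("face y",np.percentile(f[:,1],[1,50,99]))
```

```text
tcp in printer -0.3139478768264489 1.2334653341850037
pack y end [75.31558016 76.07064971]
10 [-43.2  41. ] 192.4
30 [-31.4  29.1] 192.4
50 [-31.6  28.9] 192.4
65 [-31.9  28.7] 192.4
unit top x [-50.44697291  61.48309832] y min 86.17783566739811
face y [80.35303838 83.7830729  90.72191789]
```

```bash
python3 -m jog '[-0.001,0.001,0.04,0,0,0,-0.001,0.001,0.08,0,0,0,-0.001,0.001,0.11,0,0,0,-0.001,0.001,0.13,0,0,0,-0.001,0.001,0.14,0,0,0,-0.001,0.001,0.144,0,0,0,-0.001,0.001,0.144,0,0,0,-0.001,0.001,0.144,0,0,0]'
python3 - <<'E'
from h import *
go(529.8+.6,-6.6+.3,-1,120.7)
E
```

```text
time: 13.08
tool_pos: [532.0, -6.5, 6.7]
tcp_rot: [179.9, 0.1, 120.7]
ft_force: [0.2, -0.4, -0.6]
finger_gap: 62.2
grip_force: 38.8
go [530.4  -6.3  -1.  120.7] -> [ 0.001  -0.0013  0.0077] [0.0014 0.0011 0.0003] rows~ 0.1
```

```bash
python3 -m jog '[0,0,0,0,0,0,0,0,0.001,0,0,0,0,0,0.002,0,0,0,0,0,0.002,0,0,0]'
python3 - <<'E'
from h import *
go(529.8+.6,-6.6+.3,-1,120.7)
E
```

```text
time: 13.58
tool_pos: [530.9, -6.5, 3.5]
tcp_rot: [-180.0, -0.0, 120.7]
ft_force: [0.0, -0.0, -0.7]
finger_gap: 62.1
grip_force: 38.8
go [530.4  -6.3  -1.  120.7] -> [ 0.0004 -0.0004  0.0045] [-0.0003 -0.0002  0.0001] rows~ 0.1
```

```bash
python3 -m jog '[0,0,0.002,0,0,0,0,0,0.004,0,0,0,0,0,0.005,0,0,0,0,0,0.005,0,0,0,0,0,0.005,0,0,0]'
```

```text
time: 14.2
tool_pos: [531.2, -6.5, -1.2]
tcp_rot: [180.0, 0.0, 120.7]
ft_force: [0.3, 0.4, -0.8]
finger_gap: 61.7
grip_force: 38.8
```

Pack is about 1 mm above the bed, so I'll release it gently and rise.

```bash
python3 -m jog '[0,0,0.001,0,0,0,0,0,0.001,0,0,0,0,0,0.001,0,0,0]'
python3 -m jog '[0,0,0,0,0,0,0,0,0,0,0,0,0,0,0,0,0,0,0,0,-0.01,0,0,0,0,0,-0.07,0,0,0,0,0,-0.13,0,0,0,0,0,-0.2,0,0,0,0,0,-0.2,0,0,0]' 1
python3 meas.py i
```

```text
time: 14.58
tool_pos: [531.2, -6.4, -2.2]
tcp_rot: [180.0, 0.0, 120.7]
ft_force: [0.4, -0.4, -0.4]
finger_gap: 62.2
grip_force: 38.9
time: 15.58
tool_pos: [534.6, -6.8, 205.2]
tcp_rot: [179.5, 0.4, 120.7]
ft_force: [-0.1, 0.2, -1.8]
finger_gap: 85.3
grip_force: 0.0
[533.6  -6.7 203. ] [179.6   0.3 120.7]
pack 0.74 13.6 380 (array([ 545.5, -263.2]), array([27.6, 57.1]), 61.5) [148. 306. 180. 335.]
pack 0.64 42.1 7110 (array([530.6,  -6.4]), array([ 62.5, 149.6]), 30.8) [223.  91. 283. 223.]
pack 0.59 108.7 11213 (array([475.9,  95.2]), array([116.1,  60.2]), 30.7) [ 58.   0. 330. 267.]
top 110.0 11201 [475.9  95.2] [116.   60.2] 30.7
frame 642 120.72 [601.7 165.4]
ERR zero-size array to reduction operation minimum which has no identity
```

View pics/i.png

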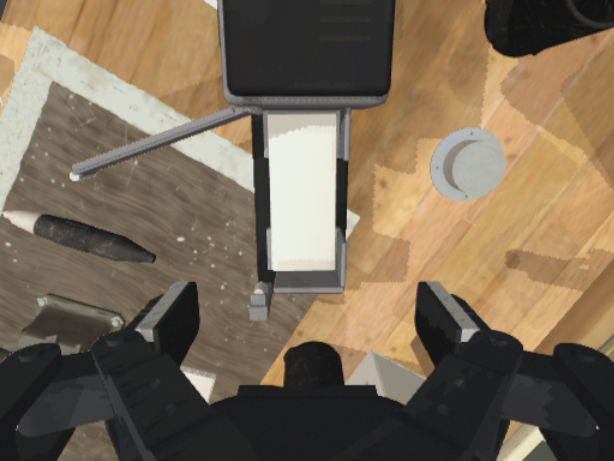

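The pack lies flat and square in the hopper at (302,190): its centre is (530.6,-6.4) against the bed at (529.8,-6.6). Next, the second pack.

Run:
```python
from h import *
go(539,-326,200,102.6)
```

```text
go [ 539.  -326.   200.   102.6] -> [-2.780e-01 -1.574e-01  2.000e-04] [0.0037 0.0019 0.3161] rows~ 5.1
```

```bash
python3 -m jog '[-0.05,-0.029,0,0,0,0.055,-0.1,-0.057,0,0,0,0.11,-0.15,-0.085,0,0,0,0.165,-0.2,-0.113,0,0,0,0.22,-0.25,-0.141,0,0,0,0.28,-0.278,-0.157,0,0,0,0.316,-0.278,-0.157,0,0,0,0.316,-0.278,-0.157,0,0,0,0.316]'
python3 - <<'E'
from h import *; from pk import pk
s=r.snapshot("wrist"); W=cloud(s); save(s,"k.png",sc=1.2)
for o in r.outline_of(s,"cards_1")[:3]: pk(W,o)
T=r.snapshot("top"); V=cloud(T)
P=np.r_[W.reshape(-1,3),V.reshape(-1,3)]; c=np.array([539.,-326]); a=np.radians(102.6); u=np.array([np.cos(a),np.sin(a)]); v=np.array([np.sin(a),-np.cos(a)])
q=np.c_[(P[:,:2]-c)@u,(P[:,:2]-c)@v,P[:,2]]; q=q[(abs(q[:,0])<100)&(abs(q[:,1])<100)&(q[:,2]>18)&(q[:,2]<140)]
b={}
for x,y,z in q: k=(int(x//20)*20,int(y//20)*20); b[k]=max(b.get(k,0),int(z))
for x in range(-100,100,20): print(x,[b.get((x,y),0) for y in range(-100,100,20)])
go(539,-326,-20,102.6)
E
```

```text
time: 16.68
tool_pos: [537.3, -324.6, 195.7]
tcp_rot: [-179.9, -0.2, 102.6]
ft_force: [-0.0, 0.9, 0.2]
finger_gap: 85.4
grip_force: 0.0
 0.96 z 14.2 (array([ 541.2, -332.4]), array([ 60.4, 147.4]), 12.7)
-100 [0, 0, 0, 0, 0, 0, 0, 0, 0, 0]
-80 [0, 0, 0, 0, 0, 18, 0, 0, 0, 24]
-60 [0, 0, 0, 18, 0, 20, 20, 0, 0, 23]
-40 [0, 0, 0, 19, 0, 24, 21, 0, 0, 0]
-20 [0, 0, 0, 19, 0, 0, 0, 0, 0, 0]
0 [0, 0, 0, 18, 0, 0, 0, 0, 0, 0]
20 [124, 0, 0, 0, 0, 0, 0, 0, 0, 0]
40 [124, 0, 0, 0, 0, 0, 0, 0, 0, 0]
60 [106, 90, 0, 0, 0, 0, 0, 0, 0, 0]
80 [107, 106, 0, 0, 0, 0, 0, 0, 0, 0]
go [ 539.  -326.   -20.   102.6] -> [-0.0021  0.0005  0.2172] [-0.0005 -0.0009  0.0018] rows~ 3.5
```

View pics/k.png

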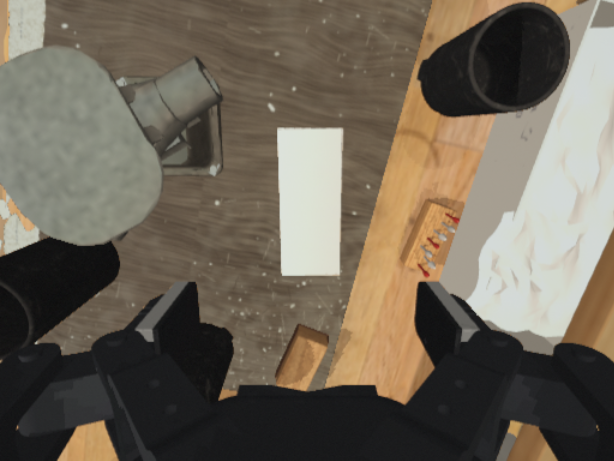

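The pack is at (310,200) in the clear. The burs at (430,240) and the sanding block at (300,355) are off the finger paths.

```bash
python3 -m jog '[-0.008,0.002,0.06,0,0,0.002,-0.008,0.002,0.12,0,0,0.002,-0.008,0.002,0.16,0,0,0.002,-0.008,0.002,0.19,0,0,0.002,-0.008,0.002,0.205,0,0,0.002,-0.008,0.002,0.205,0,0,0.002,-0.008,0.002,0.205,0,0,0.002,-0.008,0.002,0.205,0,0,0.002]'
python3 - <<'E'
from h import *
go(541.2,-332,-30,102.7)
E
```

```text
time: 17.82
tool_pos: [543.0, -333.8, -5.3]
tcp_rot: [179.9, 0.1, 102.5]
ft_force: [-0.3, 0.6, 0.6]
finger_gap: 85.5
grip_force: 0.0
go [ 541.2 -332.   -30.   102.7] -> [ 0.0023 -0.0014  0.0247] [ 0.002   0.0023 -0.0035] rows~ 0.4
```

```bash
python3 -m jog '[0.001,-0.001,0.006,0,0,-0.003,0.001,-0.001,0.012,0,0,-0.003,0.001,-0.001,0.018,0,0,-0.003,0.001,-0.001,0.022,0,0,-0.003,0.001,-0.001,0.022,0,0,-0.003,0.001,-0.001,0.022,0,0,-0.003]'
```

```text
time: 18.58
tool_pos: [540.8, -332.4, -29.2]
tcp_rot: [180.0, 0.0, 102.7]
ft_force: [-0.3, -0.1, -0.3]
finger_gap: 85.4
grip_force: 0.0
```

```bash
python3 -m jog '[0,0,0.001,0,0,0,0,0,0.001,0,0,0,0,0,0.001,0,0,0,0,0,0.001,0,0,0,0,0,0.001,0,0,0,0,0,0.001,0,0,0]' 0 35
python3 -m jog '[0,0,-0.02,0,0,0,0,0,-0.06,0,0,0,0,0,-0.12,0,0,0,0,0,-0.18,0,0,0,0,0,-0.18,0,0,0,0,0,-0.18,0,0,0]'
python3 - <<'E'
from h import *
go(529.8,-6.6,150,120.7)
E
```

```text
time: 19.32
tool_pos: [541.0, -332.5, -29.9]
tcp_rot: [180.0, 0.0, 102.7]
ft_force: [0.2, -0.3, 4.5]
finger_gap: 62.2
grip_force: 38.9
time: 20.08
tool_pos: [540.5, -332.2, 150.3]
tcp_rot: [180.0, 0.0, 102.7]
ft_force: [0.3, -0.5, -1.0]
finger_gap: 61.8
grip_force: 38.5
go [529.8  -6.6 150.  120.7] -> [3.201e-01 6.090e-02 2.000e-04] [ 3.000e-04  5.000e-04 -3.148e-01] rows~ 5.2
```

```bash
python3 -m jog '[0.055,0.01,0,0,0,-0.055,0.11,0.02,0,0,0,-0.11,0.165,0.03,0,0,0,-0.165,0.22,0.04,0,0,0,-0.22,0.275,0.05,0,0,0,-0.27,0.32,0.061,0,0,0,-0.315,0.32,0.061,0,0,0,-0.315,0.32,0.061,0,0,0,-0.315]'
python3 meas.py l | head -8
python3 - <<'E'
from h import *
W=np.load("l.npz")["W"]; a=np.radians(30.72); ux=np.array([np.cos(a),np.sin(a)]); uy=np.array([-ux[1],ux[0]]); o=np.array([529.8,-6.6])
tp=r.sense()["tool_pos"]; print("tcp in printer",tp,(tp[:2]-o)@ux,(tp[:2]-o)@uy)
q=np.dstack([(W[...,:2]-o)@ux,(W[...,:2]-o)@uy,W[...,2]]).reshape(-1,3)
p=q[(q[:,2]>180)&(q[:,2]<205)&(abs(q[:,0])<45)]
print("pack y end",np.percentile(p[:,1],[99,99.8]))
for y in (30,50,65): k=p[abs(p[:,1]-y)<5]; print(y,np.percentile(k[:,0],[0.5,99.5]).round(1),np.median(k[:,2]).round(1))
E
```

```text
time: 21.08
tool_pos: [528.9, -6.8, 148.2]
tcp_rot: [-179.9, -0.1, 120.7]
ft_force: [-0.3, 0.1, 0.3]
finger_gap: 62.2
grip_force: 38.5
[529.1  -7.4 148.5] [-1.799e+02 -1.000e-01  1.207e+02]
pack 0.57 192.2 32131 (array([520.1,   7.8]), array([ 63.2, 117.4]), 31.2) [178.  84. 328. 326.]
top 110.0 13898 [479.3  89.4] [115.9  46.7] 30.7
frame 1234 120.7 [605.1 159.5]
ERR zero-size array to reduction operation minimum which has no identity
tcp in printer [529.42915424  -7.68603939 148.78757398] -0.8736021146252707 -0.7441958594186491
pack y end [74.87376272 75.91636884]
30 [-32.1  29.4] 192.2
50 [-32.4  29.7] 192.2
65 [-32.5  29.7] 192.3
```

```bash
python3 -m jog '[-0.001,0.001,0.04,0,0,0,-0.001,0.001,0.08,0,0,0,-0.001,0.001,0.11,0,0,0,-0.001,0.001,0.124,0,0,0,-0.001,0.001,0.13,0,0,0,-0.001,0.001,0.13,0,0,0,-0.001,0.001,0.13,0,0,0,-0.001,0.001,0.13,0,0,0]'
python3 - <<'E'
from h import *
go(531.4,-7.6,9.5,120.7)
E
```

```text
time: 22.18
tool_pos: [532.2, -7.0, 20.8]
tcp_rot: [179.9, 0.1, 120.7]
ft_force: [0.2, -0.2, -0.4]
finger_gap: 62.1
grip_force: 38.5
go [531.4  -7.6   9.5 120.7] -> [-0.     -0.001   0.0113] [0.0015 0.0011 0.0003] rows~ 0.2
```

```bash
python3 -m jog '[-0.0005,0,0.003,0,0,0,-0.0005,0,0.006,0,0,0,-0.0005,0,0.008,0,0,0,-0.0005,0,0.009,0,0,0,-0.0005,0,0.009,0,0,0,-0.0005,0,0.009,0,0,0]'
```

```text
time: 22.92
tool_pos: [531.7, -7.5, 10.8]
tcp_rot: [180.0, 0.0, 120.7]
ft_force: [0.8, -0.6, -0.5]
finger_gap: 61.8
grip_force: 38.5
```

```bash
python3 -m jog '[0,0,0.001,0,0,0,0,0,0.0015,0,0,0,0,0,0.0015,0,0,0,0,0,0.0015,0,0,0]'
python3 -m jog '[0,0,0,0,0,0,0,0,0,0,0,0,0,0,0,0,0,0,0,0,-0.01,0,0,0,0,0,-0.07,0,0,0,0,0,-0.13,0,0,0,0,0,-0.19,0,0,0,0,0,-0.19,0,0,0]' 1
python3 meas.py m
python3 - <<'E'
from h import *
s=r.snapshot("wrist"); W=cloud(s); a=np.radians(30.72); ux=np.array([np.cos(a),np.sin(a)]); uy=np.array([-ux[1],ux[0]]); o=np.array([529.8,-6.6])
q=np.dstack([(W[...,:2]-o)@ux,(W[...,:2]-o)@uy,W[...,2]]).reshape(-1,3)
h=np.array([-39.5,80.]); d=q[(q[:,2]>75)&(q[:,2]<90)&(q[:,0]<-40)&(q[:,1]<85)]-np.r_[h,0]
rr=np.hypot(d[:,0],d[:,1]); d=d[(rr>30)&(rr<150)]
th=np.arctan2(-d[:,0],-d[:,1]); print("door",len(d),np.percentile(th,[5,50,95]).round(3),rr.max(),np.median(d[:,2]))
E
```

```text
time: 23.42
tool_pos: [531.6, -7.5, 9.2]
tcp_rot: [180.0, 0.0, 120.7]
ft_force: [-0.3, 1.2, -0.9]
finger_gap: 62.0
grip_force: 38.5
time: 24.42
tool_pos: [535.5, -7.9, 207.1]
tcp_rot: [179.4, 0.4, 120.7]
ft_force: [1.0, 0.5, -0.7]
finger_gap: 85.0
grip_force: 0.0
[533.8  -7.7 203.4] [179.7   0.2 120.7]
top 110.0 10898 [475.8  95.2] [115.8  59.6] 30.9
frame 597 120.87 [601.5 165.7]
ERR zero-size array to reduction operation minimum which has no identity
door 1171 [1.173 1.233 1.292] 332.11681317980316 82.61416954303886
```

View pics/m.png

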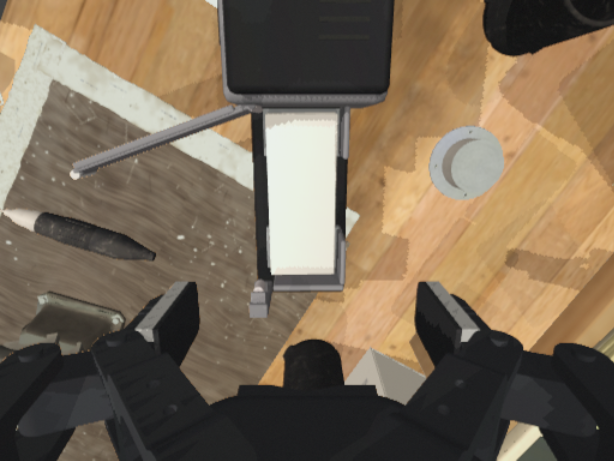

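The two packs are stacked at (302,195). The door stands open, its leaf running from (255,108) to (75,172). I'll check the stack numerically and close the fingers to measure the shut tips.

```bash
python3 -m jog '[0,0,-0.001,0,0,0,0,0,-0.001,0,0,0,0,0,-0.001,0,0,0,0,0,-0.001,0,0,0,0,0,-0.001,0,0,0,0,0,-0.001,0,0,0,0,0,-0.001,0,0,0,0,0,-0.001,0,0,0]' -1 30
python3 - <<'E'
from h import *
W=np.load("m.npz")["W"]; a=np.radians(30.72); ux=np.array([np.cos(a),np.sin(a)]); uy=np.array([-ux[1],ux[0]]); o=np.array([529.8,-6.6])
q=np.dstack([(W[...,:2]-o)@ux,(W[...,:2]-o)@uy,W[...,2]]).reshape(-1,3)
p=q[(abs(q[:,2]-53)<5)&(abs(q[:,0])<34)&(abs(q[:,1])<78)]; print("stack",np.median(p[:,2]),rect(p),len(p))
s=r.snapshot("wrist"); W=cloud(s); S=r.sense(); R0=Ro.from_euler("xyz",S["tcp_rot"],degrees=True); t=((W-S["tool_pos"])@R0.as_matrix()).reshape(-1,3)
t=t[(abs(t[:,1])<40)&(abs(t[:,0])<30)&(t[:,2]<20)]
for z in range(-100,20,8):
    k=t[abs(t[:,2]-z)<4]
    if len(k)>5: print(z,len(k),k.min(0).round(),k.max(0).round())
c=np.array([-146.8,68.4]); w=o+c[0]*ux+c[1]*uy; print(w); go(w[0],w[1],S["tool_pos"][2],120.7); print(S["finger_gap"])
E
```

```text
time: 25.58
tool_pos: [531.6, -7.5, 200.2]
tcp_rot: [180.0, 0.0, 120.7]
ft_force: [0.6, -0.2, -0.5]
finger_gap: 0.3
grip_force: 0.0
stack 52.96240220826745 (array([ 0.5, -1.8]), array([ 62.9, 149.5]), 0.1) 7523
-100 4971 [  -8.  -40. -104.] [ 19.  40. -96.]
-92 3337 [ -8. -40. -96.] [ 17.  40. -88.]
-84 4510 [-10. -40. -88.] [ 15.  39. -80.]
-76 1783 [-12. -33. -80.] [ 15.  32. -72.]
-68 716 [-11. -18. -72.] [ 13.  16. -64.]
-60 435 [  7. -14. -64.] [ 12.  13. -56.]
-52 481 [  6. -14. -56.] [ 12.  13. -48.]
-44 388 [  7. -14. -48.] [ 12.  13. -40.]
-36 166 [  7. -13. -40.] [ 12.  12. -35.]
[368.65819252 -22.79005506]
go [368.7 -22.8 200.2 120.7] -> [ 0.0701 -0.1479 -0.    ] [0.     0.     0.0002] rows~ 2.6
-0.1830721878472208
```

```bash
python3 -m jog '[0.025,-0.052,0,0,0,0,0.05,-0.105,0,0,0,0,0.07,-0.148,0,0,0,0,0.07,-0.148,0.06,0,0,0,0.07,-0.148,0.12,0,0,0,0.07,-0.148,0.17,0,0,0,0.07,-0.148,0.185,0,0,0,0.07,-0.148,0.185,0,0,0]'
cat > door.py <<'E'
from h import *
a=np.radians(30.72); ux=np.array([np.cos(a),np.sin(a)]); uy=np.array([-ux[1],ux[0]]); o=np.array([529.8,-6.6])
def tcpP(): 
    t=r.sense()["tool_pos"]; return np.r_[(t[:2]-o)@ux,(t[:2]-o)@uy,t[2]]
def cen(th,d,e): # tool centre in printer frame; e: outer face offset + gap
    return np.array([-39.5,80])+d*np.array([-np.sin(th),-np.cos(th)])+(e+14*np.cos(th)+11*np.sin(th))*np.array([-np.cos(th),np.sin(th)])
def angle(name="top"):
    W=cloud(r.snapshot(name)); q=np.dstack([(W[...,:2]-o)@ux,(W[...,:2]-o)@uy,W[...,2]]).reshape(-1,3)
    d=q[(q[:,2]>76)&(q[:,2]<88)&(q[:,1]<75)]-[-39.5,80,0]; rr=np.hypot(d[:,0],d[:,1]); d=d[(rr>40)&(rr<165)&(d[:,0]<10)]
    th=np.arctan2(-d[:,0],-d[:,1]); print(name,len(d),np.percentile(th,[5,25,50,75,95]).round(3))
E
python3 - <<'E'
from door import *
p=tcpP(); print(p.round(1)); angle("top"); angle("wrist")
for th,d in ((1.23,105),(1.1,107),(.95,110),(.8,112),(.65,115),(.5,118),(.35,121),(.2,123),(.12,125),(.08,125),(0,125)):
    c=cen(th,d,1); g=c-p[:2]; print(th,c.round(1),"shift from here tool x,y mm:",g[::-1].round(1))
E
```

```text
time: 26.62
tool_pos: [368.4, -22.8, 15.3]
tcp_rot: [-179.9, -0.1, 120.7]
ft_force: [0.4, -0.0, 1.0]
finger_gap: 0.1
grip_force: 0.0
[-147.1   68.6   15.3]
top 3 [1.252 1.255 1.258 1.267 1.274]
wrist 1182 [1.199 1.27  1.312 1.38  1.503]
1.23 [-143.8   60. ] shift from here tool x,y mm: [-8.5  3.2]
1.1 [-142.6   46.8] shift from here tool x,y mm: [-21.8   4.4]
0.95 [-139.5   30.7] shift from here tool x,y mm: [-37.8   7.6]
0.8 [-132.8   15.3] shift from here tool x,y mm: [-53.2  14.2]
0.65 [-124.1   -0.2] shift from here tool x,y mm: [-68.7  23. ]
0.5 [-112.4  -14.7] shift from here tool x,y mm: [-83.2  34.7]
0.35 [-97.8 -27.5] shift from here tool x,y mm: [-96.1  49.2]
0.2 [-80.5 -37.2] shift from here tool x,y mm: [-105.7   66.5]
0.12 [-70.6 -42.2] shift from here tool x,y mm: [-110.7   76.5]
0.08 [-65.3 -43.3] shift from here tool x,y mm: [-111.9   81.8]
0 [-54.5 -45. ] shift from here tool x,y mm: [-113.6   92.6]
```

```bash
python3 -m jog '[-0.0045,0.0016,0,0,0,0,-0.009,0.003,0,0,0,0,-0.015,0.0037,0,0,0,0,-0.022,0.0044,0,0,0,0,-0.030,0.006,0,0,0,0,-0.038,0.0076,0,0,0,0,-0.046,0.011,0,0,0,0,-0.053,0.0142,0,0,0,0]'
python3 - <<'E'
from door import *
p=tcpP(); print(p.round(1)); angle("wrist")
for th,d in ((.8,112),(.65,115),(.5,118),(.35,121),(.2,123),(.14,125)):
    c=cen(th,d,1); g=c-p[:2]; print(th,c.round(1),"shift:",g[::-1].round(1))
E
```

```text
time: 27.72
tool_pos: [408.3, -61.5, 15.1]
tcp_rot: [-180.0, -0.0, 120.7]
ft_force: [-0.6, 0.9, 0.4]
finger_gap: -0.1
grip_force: 0.6
[-132.5   14.9   15.1]
wrist 3757 [0.797 0.847 0.883 0.924 1.058]
0.8 [-132.8   15.3] shift: [ 0.5 -0.3]
0.65 [-124.1   -0.2] shift: [-15.    8.5]
0.5 [-112.4  -14.7] shift: [-29.5  20.2]
0.35 [-97.8 -27.5] shift: [-42.4  34.7]
0.2 [-80.5 -37.2] shift: [-52.1  52. ]
0.14 [-73.2 -41.5] shift: [-56.4  59.3]
```

```bash
python3 -m jog '[-0.0075,0.0043,0,0,0,0,-0.015,0.0085,0,0,0,0,-0.0223,0.0144,0,0,0,0,-0.0295,0.0202,0,0,0,0,-0.036,0.0275,0,0,0,0,-0.0424,0.0347,0,0,0,0,-0.0473,0.0434,0,0,0,0,-0.0521,0.052,0,0,0,0]'
python3 - <<'E'
from door import *
p=tcpP(); print(p.round(1)); angle("wrist"); print(r.sense()["ft_force"])
for th,d in ((.2,123),(.14,125),(.1,125),(.07,125),(.03,125),(0,125)):
    c=cen(th,d,1); g=c-p[:2]; print(th,c.round(1),"shift:",g[::-1].round(1))
E
```

```text
time: 28.78
tool_pos: [479.8, -79.3, 15.1]
tcp_rot: [-180.0, -0.0, 120.7]
ft_force: [-2.6, 0.2, 0.6]
finger_gap: -0.3
grip_force: 1.1
[-80.2 -37.   15.1]
wrist 5240 [0.174 0.207 0.24  0.275 0.371]
[-2.0902175   0.49570145  0.16778597]
0.2 [-80.5 -37.2] shift: [-0.2 -0.3]
0.14 [-73.2 -41.5] shift: [-4.5  7. ]
0.1 [-67.9 -42.8] shift: [-5.8 12.2]
0.07 [-63.9 -43.6] shift: [-6.6 16.2]
0.03 [-58.6 -44.5] shift: [-7.5 21.6]
0 [-54.5 -45. ] shift: [-8.  25.7]
```

Now slowly up to just before the roller.

```bash
python3 -m jog '[-0.0015,0.002,0,0,0,0,-0.003,0.0045,0,0,0,0,-0.0045,0.007,0,0,0,0,-0.005,0.009,0,0,0,0,-0.006,0.011,0,0,0,0,-0.006,0.0125,0,0,0,0,-0.006,0.014,0,0,0,0,-0.006,0.014,0,0,0,0]'
python3 -m jog '[0,0.001,0,0,0,0,0,0.002,0,0,0,0,0,0.003,0,0,0,0,0,0.003,0,0,0,0]'
```

```text
time: 29.82
tool_pos: [494.6, -77.6, 15.3]
tcp_rot: [180.0, 0.0, 120.7]
ft_force: [-0.2, -1.0, 0.1]
finger_gap: 0.1
grip_force: 0.7
time: 30.32
tool_pos: [497.1, -75.9, 15.3]
tcp_rot: [180.0, 0.0, 120.7]
ft_force: [-0.6, -2.1, 0.3]
finger_gap: 0.6
grip_force: 0.8
```

Run:
```python
from door import *
print(tcpP().round(1), (r.sense()["ft_force"][:2])@ux)
```

```text
[-63.5 -42.9  15.3] -1.566164170478185
```

```bash
for i in 1; do python3 -m jog '[0,0.0005,0,0,0,0,0,0.001,0,0,0,0,0,0.0015,0,0,0,0,0,0.002,0,0,0,0]' | grep -E "tool_pos|ft"; done
python3 -m jog '[0,0.0005,0,0,0,0,0,0.001,0,0,0,0,0,0.0015,0,0,0,0,0,0.0015,0,0,0,0]' | grep -E "tool_pos|ft"
```

```text
tool_pos: [498.3, -75.2, 15.2]
ft_force: [-5.2, -4.6, 3.0]
tool_pos: [498.5, -75.0, 15.2]
ft_force: [-9.1, -7.6, 6.2]
```

```bash
python3 -m jog '[0,0.0005,0,0,0,0,0,0.001,0,0,0,0,0,0.001,0,0,0,0]' | grep -E "tool_pos|ft"
```

```text
tool_pos: [499.3, -74.6, 15.2]
ft_force: [-10.1, -8.1, 8.4]
```

```bash
python3 -m jog '[0,0.0005,0,0,0,0,0,0.001,0,0,0,0,0,0.001,0,0,0,0]' | grep -E "tool_pos|ft"
python3 -m jog '[0,0.0005,0,0,0,0,0,0.001,0,0,0,0,0,0.001,0,0,0,0]' | grep -E "tool_pos|ft"
```

```text
tool_pos: [500.6, -73.9, 15.2]
ft_force: [-6.9, -7.1, 6.2]
tool_pos: [502.2, -73.1, 15.3]
ft_force: [-4.8, -4.9, 2.9]
```

```bash
python3 -m jog '[0,0.0005,0,0,0,0,0,0.001,0,0,0,0,0,0.0015,0,0,0,0,0,0.0015,0,0,0,0]' | grep -E "tool_pos|ft"
python3 -m jog '[0,0.0005,0,0,0,0,0,0.001,0,0,0,0,0,0.0015,0,0,0,0,0,0.0015,0,0,0,0]' | grep -E "tool_pos|ft"; python3 -c "
from door import *; print(tcpP().round(1)); angle('wrist'); angle('top')"
```

```text
tool_pos: [504.0, -71.4, 15.2]
ft_force: [0.4, 0.7, 0.1]
tool_pos: [505.1, -71.0, 15.2]
ft_force: [-0.1, 0.2, 0.8]
[-54.1 -42.7  15.2]
wrist 5437 [-0.047 -0.016  0.016  0.051  0.137]Traceback (most recent call last):
  File "<string>", line 2, in <module>
    from door import *; print(tcpP().round(1)); angle('wrist'); angle('top')
                                                                ~~~~~^^^^^^^
  File "door.py", line 10, in angle
    th=np.arctan2(-d[:,0],-d[:,1]); print(name,len(d),np.percentile(th,[5,25,50,75,95]).round(3))
                                                      ~~~~~~~~~~~~~^^^^^^^^^^^^^^^^^^^^
    return _quantile_unchecked(
        a, q, axis, out, overwrite_input, method, keepdims, weights)
    return _ureduce(a,
                    func=_quantile_ureduce_func,
    ...<5 lines>...
                    overwrite_input=overwrite_input,
                    method=method)
    r = func(a, **kwargs)
    result = _quantile(arr,
                       quantiles=q,
    ...<2 lines>...
                       out=out,
                       weights=wgt)
    slices_having_nans = np.isnan(arr[-1, ...])
                                  ~~~^^^^^^^^^
IndexError: index -1 is out of bounds for axis 0 with size 0
```

The force has dropped to zero, so the door snapped past the roller. One light confirming press, then I'll back off and look.

```bash
python3 -m jog '[0,0.0005,0,0,0,0,0,0.001,0,0,0,0,0,0.0015,0,0,0,0,0,0.0015,0,0,0,0]' | grep -E "tool_pos|ft"
python3 -m jog '[0,-0.005,0,0,0,0,0,-0.015,0,0,0,0,0,-0.03,0,0,0,0,0,-0.03,-0.06,0,0,0,0,-0.03,-0.12,0,0,0,0,-0.03,-0.18,0,0,0,0,-0.03,-0.2,0,0,0,0,-0.03,-0.2,0,0,0]'
python3 - <<'E'
from door import *
s=r.snapshot("wrist"); save(s,"z.png",sc=1.2); W=cloud(s)
q=np.dstack([(W[...,:2]-o)@ux,(W[...,:2]-o)@uy,W[...,2]]).reshape(-1,3)
p=q[(abs(q[:,2]-53)<5)&(abs(q[:,0])<34)&(abs(q[:,1])<78)]; print("stack",np.median(p[:,2]),rect(p),len(p))
d=q[(abs(q[:,2]-82)<4)&(q[:,1]<70)&(q[:,1]>-90)&(q[:,0]<0)&(q[:,0]>-150)]
for y in (60,30,0,-30,-60,-75): k=d[abs(d[:,1]-y)<6]; print(y,len(k),k[:,0].min().round(1) if len(k) else 0,k[:,0].max().round(1) if len(k) else 0)
E
```

```text
tool_pos: [506.0, -70.5, 15.1]
ft_force: [-3.4, -2.1, 1.3]
time: 35.05
tool_pos: [481.0, -86.2, 216.4]
tcp_rot: [179.9, 0.1, 120.7]
ft_force: [0.9, 0.3, -1.3]
finger_gap: 0.3
grip_force: 0.0
stack 53.02028678438438 (array([ 0.2, -1.2]), array([150. ,  63.3]), 89.9) 7802
60 105 -43.9 -36.3
30 106 -43.7 -35.7
0 98 -43.6 -35.7
-30 88 -43.2 -35.6
-60 78 -43.2 -35.5
-75 33 -42.8 -36.0
```

View pics/z.png

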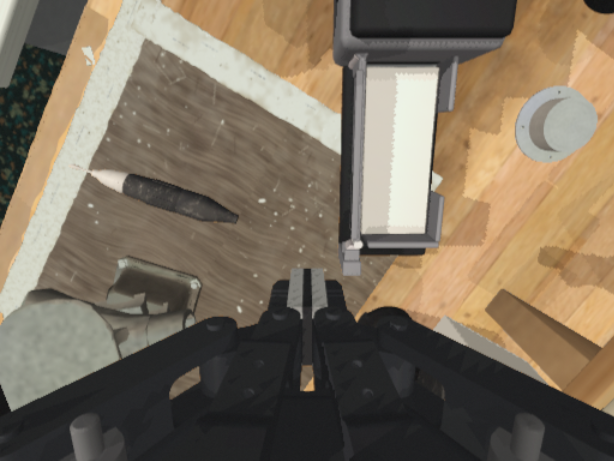

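The door is shut: its leaf runs straight from (358,60) to (355,245), parallel to the hopper, and it stays in the catch with nothing touching it. The stack lies flat and square at (400,150). The robot is clear, so I'll hand in.

```bash
python3 -c "
from bench import r; print(r.hand_in())"
```

```text
the job is handed in; nothing more can be done
None
```

I stacked both card packs flat and square in the hopper, with their centres within 2 mm of the bed's. The door is held shut by its catch, readings while pressing it peaked at about 15 N, and I handed the job in at about 35 s.

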